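Pull the spent UV lamp from the detector and stow it in the lamp rack

TASK

Take the blue-topped UV lamp out of the detector: pinch its sprung blue tab in until it is flush, keep it pinched and lift the lamp straight up out of its bay without forcing it. The rack's slots leave no room for fingers over the tab, so stand the lamp upright on the bench, let go, and take it again by its two narrow ends with the tab free; then stand it all the way down in the free middle slot of the white lamp rack, either way round. Never drop or tip the lamp, and leave the yellow-topped lamps and the solvent bottle as they are.

Things in the scene. Friction and masses are not known exactly. Their poses are not given: they have to be found in the camera images.
- uv_lamp_mid (a point): UV lamp centre: grey box, blue cap, blue thumb tab on its -x face. 34 mm thick (x), 56 wide (y), 100 tall (z, up); about 0.24 kg; this point is 50 mm above its underside. It starts latched upright in either detector bay, tab to the detector's front, its top 55 mm above the deck. The +x face and the narrow ends (+-y) are flat and free to grip above the deck; the next lamp is 44 mm off its end.
- uv_tab (a joint): Angle (rad) of the UV lamp's sprung tab: 0 out, at rest; 0.17 pressed home, pad 1 mm proud of the -x face. Hinge 8 mm above the lamp's underside. A hook 35 mm up holds the lamp under the deck's edge and lets go from about 0.11 on. Pressing the pad takes 2 N at first, 7 N at the end; it springs back. Over pad and far face the lamp measures 35 mm pressed, 47 at rest. Unpressed, it holds fast.
- uv_tab_pad (a point): Centre of the outer face of the UV lamp's blue thumb pad: 24 mm wide (lamp y), 24 mm tall, 24 mm above the lamp's centre, so 29 mm above the detector's deck. At rest it stands about 12 mm out from the lamp's -x face (its upper edge 15 mm); pressed, it moves to the lamp's +x.
- detector: The detector: fixed grey-beige instrument, 420 mm deep (x, front at -x), 260 wide (y), 140 high; origin at the centre of its underside. Two lamp bays open in the top deck at x = -110, y = +50 and -50 mm: 45 mm deep, 1 to 1.5 mm of play round the lamp; a lamp is clear of the deck when raised 45 mm. A cover plate 8 mm thick lies on the deck from x = -30 to 115 mm.
- rack: The lamp rack: fixed, white; origin at the centre of its underside, 76 mm along x, 190 along y. Three slots at y = -61, 0, 61 mm, each 58 mm wide between 3 mm partitions, which rise to 90 mm above the bench and span x = -22 to 22 mm. At x = +-32 mm a lip 22 mm above the bench closes the slot's foot, else the ends are open: a lamp in a slot sticks out 6 mm past the partitions at each end.
- slot (a point): Middle of the floor of the rack's free middle slot, 12 mm above the bench, axes as the rack's. A lamp stands here with its thickness (lamp x) along the rack's y. With its tab out it takes 49 mm: 17 on the plain side of its centre, 32 on the tab side; so its centre belongs about 7 mm off this point, away from the tab.
- vis_lamp_mid (a point): Centre of the yellow-topped lamp latched in the detector's other bay, same shape as the UV lamp; leave it in place.
- spare_a_mid (a point): Centre of a loose yellow-topped lamp of the same shape in the rack's slot at +y, tab out. Leave it.
- spare_b_mid (a point): Centre of a loose yellow-topped lamp of the same shape in the rack's slot at -y, tab out. Leave it.
- bottle_mid (a point): Centre (half-way up) of a blue-capped glass solvent bottle, 70 mm across, 145 mm tall, standing on the bench beyond the work. Leave it.

How it is judged:
On the way, in this order (a step that is already met when the one before it is completed fails the run):
1. the blue tab is pressed in while the UV lamp is still home in its bay (value of joint uv_tab above 0.11 rad and z of uv_lamp_mid in the frame of detector below 0.15 m), for 0.1 s.
2. the UV lamp is lifted clear of the detector's deck (z of uv_lamp_mid in the frame of detector above 0.193 m), for 0.1 s.
3. the UV lamp stands upright on the bench, let go (height (world z) of uv_lamp_mid below 0.055 m and angle between uv_lamp_mid's own z axis and vertical below 0.08 rad and contact force between the fingers and uv_lamp below 0.1 N and value of joint uv_tab below 0.03 rad), for 0.2 s.
4. the UV lamp is lifted off the bench again with its tab not pressed (height (world z) of uv_lamp_mid above 0.09 m and value of joint uv_tab below 0.05 rad), for 0.2 s.
At the end, for the whole second after the job is handed in: The UV lamp stands upright (within 0.08 rad) and at rest on the floor of the rack's middle slot (centre within 4 mm of standing height, 9 mm along the slot, 16 mm across it), its thickness across the slot (within 0.25 rad) (z of uv_lamp_mid in the frame of rack between 0.055 and 0.066 m and x of uv_lamp_mid in the frame of rack between -0.009 and 0.009 m and y of uv_lamp_mid in the frame of rack between -0.016 and 0.016 m and angle between uv_lamp_mid's own z axis and vertical below 0.08 rad and angle between the x axis of uv_lamp_mid and the y axis of rack, either way round below 0.25 rad and linear speed of uv_lamp below 0.02 m/s); the robot touches nothing.
It fails at once if the UV lamp is dropped (falls freely, faster than 0.5 m/s) (linear speed of uv_lamp above 0.5 m/s and contact force between the fingers and uv_lamp below 0.05 N).
It fails at once if the UV lamp is tipped by more than 0.5 rad (angle between uv_lamp_mid's own z axis and vertical above 0.5 rad).
It fails at once if the UV lamp is forced in its bay (over 80 N against the detector) (contact force between uv_lamp and detector above 80 N).
It fails at once if the yellow-topped lamp in the detector is pulled up or shifted by more than 8 mm (distance of vis_lamp_mid from where it was at the start of the episode above 0.008 m).
It fails at once if a yellow-topped lamp in the rack, or the solvent bottle, is moved by more than 20 mm (distance of any of spare_a_mid, spare_b_mid, bottle_mid from where it was at the start of the episode above 0.02 m).
It also fails if it takes over 64 s, if anything falls off the work surface, if the arm or the gripper's body presses on something with over 40 N, if the wrist force passes 120 N, or if a joint passes its speed limit or range.

ROBOT

A 6-joint arm with a two-finger parallel gripper is mounted at the origin on the work surface. World frame = base frame: x ahead of the robot, y to its left, z up, the work surface at z = 0. Lengths are in m, angles in rad, forces in N, time in s.
With the tool pointing down it reaches from about 0.35 to 0.775 m from the base axis. Payload 7.3 kg.
Tool frame: the origin (TCP) lies midway between the tips of the shut fingers; the grasp point (between the pads) lies 19 mm behind it (robot.grasp_offset is the z of the grasp point in the tool frame, in m); z points along the fingers, y is the direction in which the jaws open and shut (so a half turn about z gives the same grasp; the last joint's range is limited). The gripper opens to 92 mm and grips with 3 to 60 N. Pads are 19 mm wide; open, the fingers measure 130 mm over their backs; the gripper's body (75 mm by 190 mm) begins 47 mm behind the grasp point.
Start: joints at [-0.146, 0.342, 1.524, -0, 1.275, -0.146], TCP at [0.525, 0, 0.227] pointing down, gripper open.
Joint ranges: [-2.53, 2.53], [-0.77, 2.02], [0.04, 2.7], [-1, 4.14], [0.28, 2.66], [-3.11, 3.11]. Speed limits (rad/s): [2.57, 2.57, 3.14, 3.14, 3.14, 3.14].

INTERFACE

Orientations are given as [roll, pitch, yaw] about the fixed x, y, z axes, in that order (R = Rz(yaw) Ry(pitch) Rx(roll)).
In Python, from cell import observe, imaging, workorder, robot gives the robot as it stands. The module is installed in compiled form; this text tells all that it offers.
- The arm moves only by the tool send_rows, never from a script. Its argument "series" is a list of rows, each a list of 7 numbers: the shift along the tool's x, y, z in m, then the turn, a rotation vector about the tool's x, y, z in rad, then the closure, from 0 (fully open) to 1 (shut). A call has 1 to 5 rows; each row shifts and turns the commanded pose from where the row before left it, along the tool's axes as they then stand; what a row does not reach is not made up. A row lasts 1/12 s, in which the tool goes at most 41.7 mm and 7.16 degrees, less where a joint would pass 70% of its speed; a pose out of reach is approached as far as the arm can. A call is refused whole if a number of a shift passes 0.0417 or a number of a turn 0.125, either way. A call with a gripper value outside its range is refused whole. The fingers move at their own pace and stop on an object; "newtons" is the grip in N (left out, the last holds). Time passes only in rows, so rows that do not move let the fingers close. It gives the time, the measured TCP pose, the force and the opening at its end, in the units of the state.
- observe(): the state, without advancing time (a new reading comes with each control period).
- imaging.read_camera(name): name is "scene" or "side" or "wrist"; returns a dict with "color" (400x640x3 uint8, red, green, blue), "range_z" (400x640 float32, m along the optical axis (not along the pixel's ray), 0 where there is no reading), "vfov" (degrees; the focal length in pixels is half the picture's height over the tangent of half this angle, whatever the lens; pixels are square), "cx", "cy" (the principal point, pixels), "dist_coeffs" ([k1, k2, p1, p2, k3] as OpenCV has them; the pictures are not rectified), "T" (4x4, takes a point from camera to world coordinates). Camera axes: x right, y down, z forward; pixel columns grow to the right and rows downward; lengths in m; the calibration is good to about 2 mm. A picture is of the moment at which its call begins.
- workorder.hand_in(): hands the job in, once; it reports no verdict.
The state is a dict: "time": time; "qpos": joint angles; "qvel": joint speeds; "joint_efforts": joint torques, N m; "tool_pos": TCP position; "tool_rot": TCP orientation; "contact_force": force on the tool from outside, world axes, zero at the start; "torque": the same for the moment, N m; "opening": finger opening in m.
Only numpy, scipy, OpenCV 4.12 (cv2) and the standard library are available. Lean on these libraries where they do the work, as an engineer would, in place of code of your own. Each camera call takes 0.05 s, during which the arm holds its last target.

## Working session

There is one attempt and no reset: what is moved stays moved. The work goes in short steps, Python scripts to look and compute and a tool call to move; the robot and the scene stay as the last step left them, time stands still between calls to the robot, and variables do not carry over. Pictures are saved under pics/ and viewed, and the job is handed in when it is done.

Besides the shell and the picture viewer there is one more tool, called by a JSON object that holds its "fn" and its "kwargs", one argument or row to a line. send_rows: Moves the arm, as the interface text tells. Its arguments: {"type":"object","properties":{"series":{"type":"array","items":{"type":"array","items":{"type":"number"}}},"newtons":{"type":"number"}},"required":["series"]}

```bash
mkdir -p pics; ls; python3 - <<'E'
from cell import observe, imaging, workorder, robot
import cv2
print(observe()); print(robot.grasp_offset)
for n in ["scene","side","wrist"]:
    d=imaging.read_camera(n)
    cv2.imwrite(f"pics/{n}0.png",d["color"][:,:,::-1])
    print(n,d["vfov"],d["cx"],d["cy"],d["dist_coeffs"],d["T"].round(4).tolist())
E
```

```text
pics
{'time': 0.0, 'qpos': array([-1.45999141e-01,  3.42731694e-01,  1.52502079e+00,  4.42095013e-06,
        1.27540969e+00, -1.45955700e-01]), 'qvel': array([ 3.49704482e-04, -7.89455490e-04, -1.52516355e-03,  1.22118203e-03,
        9.03944463e-06, -2.20026563e-04]), 'joint_efforts': array([ 7.61924657e-04, -4.31245601e+01, -2.44219762e+01,  7.17750052e-02,
        5.59406646e-02, -1.04314388e-04]), 'tool_pos': array([5.24587414e-01, 8.47380984e-05, 2.26038998e-01]), 'tool_rot': array([-3.14004044e+00, -2.32450506e-04,  1.57075141e+00]), 'contact_force': array([-0.60929056,  1.23142549,  0.22905565]), 'torque': array([0.0030475 , 0.01743553, 0.01536509]), 'opening': 0.09158851025260988}
-0.0188
scene 52.500543187568624 320.52746897315933 195.30630237974472 [-0.09630104  0.          0.          0.          0.        ] [[0.5765, 0.4999, -0.6464, 1.3025], [0.817, -0.3647, 0.4467, -0.465], [-0.0124, -0.7856, -0.6186, 0.7596], [0.0, 0.0, 0.0, 1.0]]
side 51.21382514248367 324.8327741662054 198.65783763443432 [0.03618858 0.         0.         0.         0.        ] [[-0.8806, -0.3348, 0.3352, 0.2653], [-0.4737, 0.613, -0.6323, 0.7225], [0.0062, -0.7156, -0.6984, 0.8789], [0.0, 0.0, 0.0, 1.0]]
wrist 60.536540946945394 323.78416938233505 203.31288951156506 [-0.04892258  0.          0.          0.          0.        ] [[1.0, 0.002, -0.0011, 0.5259], [0.0015, -0.954, -0.2997, 0.0823], [-0.0016, 0.2997, -0.954, 0.3843], [0.0, 0.0, 0.0, 1.0]]
```

View pics/scene0.png

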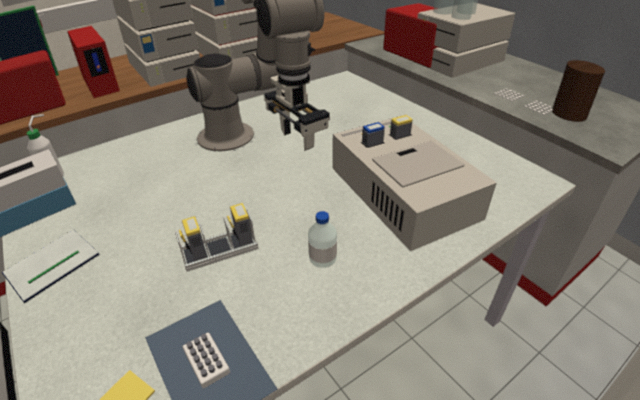

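View pics/side0.png

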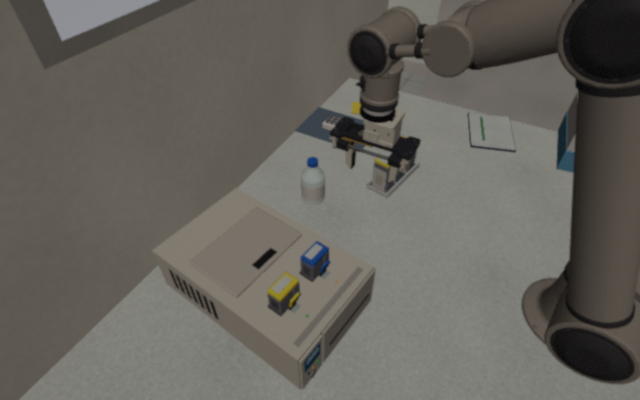

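View pics/wrist0.png

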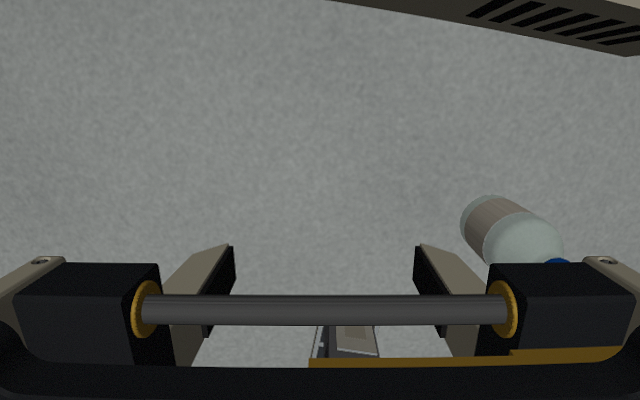

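The scene and side views show the detector on the robot's left. The blue lamp is at side (315,260), with the yellow lamp next to it at (284,293). The rack sits on the right at scene (217,240). Next I'll measure them.

```bash
cat > h.py <<'E'
import numpy as np, cv2
from cell import observe, imaging, workorder, robot
def cam(n):
    d=imaging.read_camera(n); f=200/np.tan(np.radians(d["vfov"])/2)
    d["K"]=np.array([[f,0,d["cx"]],[0,f,d["cy"]],[0,0,1.]]); d["D"]=np.array(d["dist_coeffs"],float); return d
def rays(d,uv):
    u=cv2.undistortPoints(np.asarray(uv,float).reshape(-1,1,2),d["K"],d["D"])[:,0]
    return np.c_[u,np.ones(len(u))]
def cloud(d):
    vv,uu=np.mgrid[0:400,0:640]; r=rays(d,np.c_[uu.ravel(),vv.ravel()])
    p=r*d["range_z"].reshape(-1,1); p=p@d["T"][:3,:3].T+d["T"][:3,3]
    return p.reshape(400,640,3)
def onplane(d,uv,z):
    r=rays(d,uv)@d["T"][:3,:3].T; o=d["T"][:3,3]
    return o+r*((z-o[2])/r[:,2])[:,None]
def proj(d,P):
    T=np.linalg.inv(d["T"]); rv=cv2.Rodrigues(T[:3,:3])[0]
    return cv2.projectPoints(np.asarray(P,float).reshape(-1,1,3),rv,T[:3,3],d["K"],d["D"])[0][:,0]
def save(d,name,crop=None,s=1):
    im=d["color"][:,:,::-1]
    if crop: x0,y0,x1,y1=crop; im=im[y0:y1,x0:x1]
    cv2.imwrite("pics/"+name,cv2.resize(im,None,fx=s,fy=s,interpolation=cv2.INTER_CUBIC))
E
python3 - <<'E'
from h import *
for n in ["scene","side"]:
    d=cam(n); P=cloud(d); ok=d["range_z"]>0
    hsv=cv2.cvtColor(d["color"],cv2.COLOR_RGB2HSV)
    print(n)
    # deck
    m=ok&(abs(P[...,2]-.14)<.004)&(P[...,0]>.1)&(P[...,0]<1)&(P[...,1]>.1)
    m2=m|(ok&(abs(P[...,2]-.148)<.004)&(P[...,1]>.1)&(P[...,0]>.1)&(P[...,0]<1))
    k,lab,st,_=cv2.connectedComponentsWithStats(m2.astype(np.uint8)); b=1+st[1:,4].argmax()
    q=P[lab==b]; r=cv2.minAreaRect((q[:,:2]*1000).astype(np.float32)); print("deck rect",r, np.median(P[m][:,2]))
    print(cv2.boxPoints(r).round(1).tolist())
    for nm,lo,hi in [("blue",(100,120,40),(125,255,255)),("yel",(20,130,80),(32,255,255))]:
        mk=cv2.inRange(hsv,lo,hi); k,lab,st,c=cv2.connectedComponentsWithStats(mk)
        for i in range(1,k):
            if st[i,4]>15:
                q=P[(lab==i)&ok]; print(nm,c[i].round(1),st[i,4],np.median(q,0).round(4),q.min(0).round(3),q.max(0).round(3))
                t=q[q[:,2]>np.percentile(q[:,2],98)-.006]
                if len(t)>8: print("   top",np.median(t[:,2]).round(4),[np.round(x,1) for x in cv2.minAreaRect((t[:,:2]*1000).astype(np.float32))])
    # rack
    m=ok&(P[...,2]>.008)&(P[...,2]<.13)&(P[...,1]<-.1)&(P[...,1]>-.6)&(P[...,0]>.25)&(P[...,0]<.75)
    k,lab,st,c=cv2.connectedComponentsWithStats(m.astype(np.uint8))
    for i in range(1,k):
        if st[i,4]>100:
            q=P[lab==i];print("rack?",c[i],st[i,4],[np.round(x,1) for x in cv2.minAreaRect((q[:,:2]*1000).astype(np.float32))],q.min(0),q.max(0))
    save(d,n+"_bay.png",(340,90,500,210) if n=="scene" else (200,200,400,350),4 if n=="side" else 5)
    save(d,n+"_rack.png",(160,180,360,290) if n=="scene" else (300,100,460,220),4)
E
```

```text
scene
deck rect ((650.526123046875, 287.1436462402344), (263.577392578125, 429.9385070800781), 81.7196044921875) 0.13951072854203939
[[418.79998779296875, 187.6999969482422], [844.2999877929688, 125.80000305175781], [882.2000122070312, 386.6000061035156], [456.79998779296875, 448.5]]
blue [218.6   1.9] 41 [-0.5811  0.283   0.3443] [-0.593  0.263  0.333] [-0.57   0.308  0.355]
   top 0.3524 [array([-583.8,  283.6]), array([34.3, 15.1]), np.float64(87.0)]
blue [148.1  47. ] 83 [-0.581  -0.075   0.2134] [-0.59  -0.095  0.193] [-0.571 -0.052  0.233]
   top 0.2264 [array([-581.5,  -74.5]), array([39.2, 16.2]), np.float64(82.3)]
blue [95.2 58.7] 74 [-0.6261 -0.2979  0.2024] [-0.639 -0.31   0.172] [-0.612 -0.286  0.232]
blue [98.7 69.3] 18 [-0.6253 -0.2974  0.1548] [-0.634 -0.308  0.145] [-0.615 -0.286  0.164]
blue [372.5 129. ] 61 [0.5506 0.2371 0.192 ] [0.519 0.223 0.186] [0.558 0.276 0.196]
   top 0.1927 [array([547.8, 245.1]), array([55. , 30.6]), np.float64(51.2)]
blue [321.8 217.2] 120 [ 0.7262 -0.0637  0.1434] [ 0.708 -0.076  0.132] [ 0.738 -0.046  0.146]
   top 0.1438 [array([723., 
[... 2614 characters left out ...]
583 0.036 0.297]
yel [283.6 288.5] 268 [0.5424 0.3608 0.1958] [0.532 0.326 0.175] [0.57  0.383 0.2  ]
   top 0.1962 [array([551.2, 354. ]), array([54.3, 32.2]), np.float64(82.0)]
yel [293.2 298.6] 58 [0.5246 0.3598 0.1804] [0.521 0.332 0.127] [0.542 0.369 0.184]
   top 0.1814 [array([524.5, 357.7]), array([22.4,  6.4]), np.float64(82.6)]
rack? [486.44802867 142.67383513] 279 [array([ 320.2, -568.5]), array([139. ,  63.7]), np.float64(0.8)] [ 0.25080397 -0.59962625  0.00805587] [ 0.39014335 -0.53603736  0.01952893]
rack? [389.07438895 175.53985122] 941 [array([ 540.7, -261.2]), array([194. ,  77.2]), np.float64(77.3)] [ 0.48738546 -0.35236474  0.0080864 ] [ 0.59742064 -0.15899292  0.11693365]
```

{"fn": "send_rows", "kwargs": {
  "series": [
    [0.04,0.002,0,0,0,0,0],
    [0.04,0.002,0,0,0,0,0],
    [0.04,0.002,0,0,0,0,0],
    [0.04,0.002,0,0,0,0,0],
    [0.04,0.002,0,0,0,0,0]
  ]
}}

```text
time: 0.67
tool_pos: [0.5348, 0.2018, 0.2267]
tool_rot: [3.142, 0.0, 1.57]
contact_force: [0.9, 0.4, 0.6]
opening: 0.0915
```

{"fn": "send_rows", "kwargs": {
  "series": [
    [0.03,0.001,0,0,0,0,0],
    [0.0244,0,0,0,0,0,0],
    [0,0,0,0,0,0.073,0],
    [0,0,0,0,0,0.074,0],
    [0,0,0,0,0,0,0]
  ]
}}

```text
time: 1.08
tool_pos: [0.5357, 0.2551, 0.2263]
tool_rot: [-3.141, 0.0, 1.422]
contact_force: [0.4, -0.2, 1.0]
opening: 0.0917
```

```bash
cat > look.py <<'E'
from h import *
import sys
o=observe(); print({k:np.round(o[k],4).tolist() for k in ["time","tool_pos","tool_rot","contact_force","opening","qpos"]})
E
python3 look.py; python3 - <<'E'
from h import *
d=cam("wrist"); save(d,"w1.png"); P=cloud(d); ok=d["range_z"]>0
hsv=cv2.cvtColor(d["color"],cv2.COLOR_RGB2HSV)
for nm,lo,hi in [("blue",(100,120,40),(125,255,255)),("yel",(20,130,80),(32,255,255))]:
    mk=cv2.inRange(hsv,lo,hi); k,lab,st,c=cv2.connectedComponentsWithStats(mk)
    for i in range(1,k):
        if st[i,4]>40:
            q=P[(lab==i)&ok]; print(nm,st[i],np.median(q,0).round(4))
            t=q[abs(q[:,2]-np.percentile(q[:,2],90))<.006]
            if len(t)>8: print("   top",np.median(t[:,2]).round(4),[np.round(x,1) for x in cv2.minAreaRect((t[:,:2]*1000).astype(np.float32))])
E
```

```text
{'time': 1.0833, 'tool_pos': [0.5357, 0.2551, 0.2263], 'tool_rot': [-3.1411, 0.0003, 1.4224], 'contact_force': [0.4343, -0.1538, 1.0099], 'opening': 0.0917, 'qpos': [0.3153, 0.4693, 1.3264, -0.0001, 1.3465, 0.4637]}
blue [ 297  195   58   87 2906] [0.5326 0.2604 0.1951]
   top 0.1951 [array([538. , 253.8]), array([55.7, 33.6]), np.float64(82.7)]
blue [278 205  16  45 569] [0.5123 0.259  0.1762]
   top 0.18 [array([510.2, 257.6]), array([23.9,  5.3]), np.float64(81.2)]
yel [ 293    7   67  113 4362] [0.5461 0.3544 0.1951]
   top 0.1951 [array([552.2, 351.7]), array([55.4, 33.8]), np.float64(81.6)]
yel [270  45  14  45 382] [0.5242 0.3567 0.1802]
   top 0.1802 [array([524.2, 355.9]), array([23.5,  5.3]), np.float64(79.6)]
yel [245 210   8   8  45] [0.4806 0.2612 0.141 ]
   top 0.141 [array([480.6, 261.2]), array([5.4, 5.3]), np.float64(50.1)]
yel [130 282  16  56 254] [0.4941 0.2932 0.3121]
   top 0.3124 [array([493.7, 290.8]), array([12.9,  2.2]), np.float64(83.5)]
yel [502 282  16  56 293] [0.5886 0.2793 0.312 ]
   top 0.3123 [array([588.3, 277.2]), array([12.9,  2.3]), np.float64(81.5)]
yel [ 309  346  313   21 3231] [0.5808 0.2716 0.3193]
   top 0.3193 [array([576.1, 272.1]), array([ 3.5, 79.8]), np.float64(81.7)]
```

{"fn": "send_rows", "kwargs": {
  "series": [
    [-0.0007,0.0009,0.02,0,0,0,0],
    [0,0,0.02,0,0,0,0],
    [0,0,0.02,0,0,0,0],
    [0,0,0.0143,0,0,0,0],
    [0,0,0,0,0,0,0]
  ]
}}

```text
time: 1.55
tool_pos: [0.5351, 0.2525, 0.1492]
tool_rot: [-3.136, 0.003, 1.425]
contact_force: [-0.4, 0.1, 0.4]
opening: 0.0918
```

```bash
python3 look.py; python3 - <<'E'
from h import *
d=cam("wrist"); save(d,"w2.png")
d=cam("side"); save(d,"s2.png",(220,180,420,330),4)
E
```

```text
{'time': 1.55, 'tool_pos': [0.5351, 0.2525, 0.1492], 'tool_rot': [-3.1361, 0.0028, 1.4252], 'contact_force': [-0.4262, 0.0811, 0.405], 'opening': 0.0918, 'qpos': [0.3114, 0.5339, 1.4391, -0.0001, 1.1748, 0.4571]}
```

View pics/w2.png

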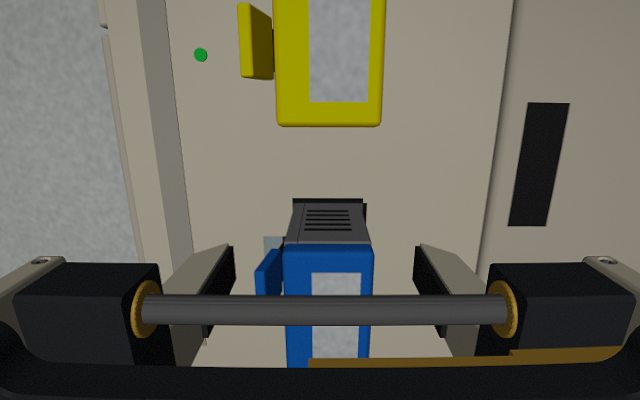

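View pics/s2.png

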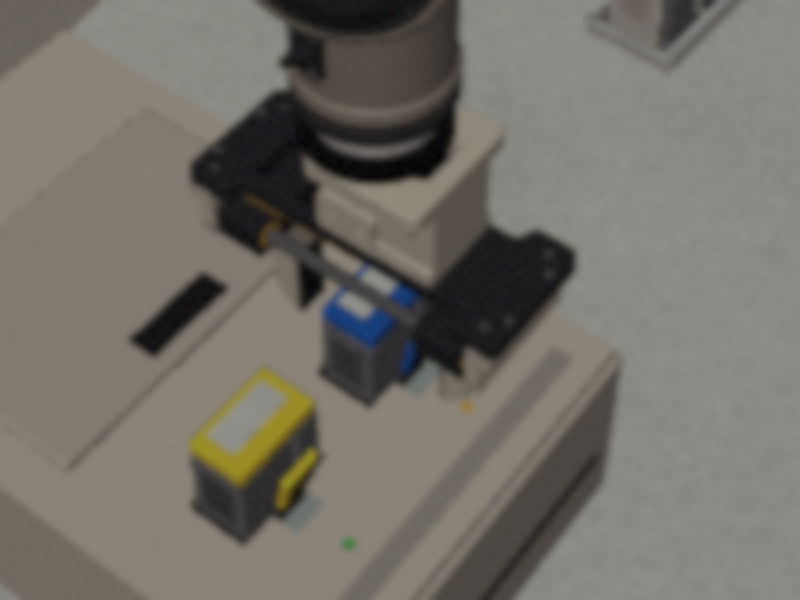

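```bash
python3 look.py; python3 - <<'E'
from h import *
d=cam("wrist"); P=cloud(d); ok=d["range_z"]>0
o=observe(); t=o["tool_pos"]; 
from scipy.spatial.transform import Rotation as R
Rt=R.from_euler("xyz",o["tool_rot"]).as_matrix()
Q=(P-t)@Rt   # tool frame
for (u,v) in [(230,255),(230,290),(420,255),(420,290),(150,310),(508,310)]: print(u,v,Q[v,u].round(4))
hsv=cv2.cvtColor(d["color"],cv2.COLOR_RGB2HSV)
mk=(cv2.inRange(hsv,(100,120,40),(125,255,255))>0)&ok
for z in [(-.052,-.036)]:
  q=Q[mk&(Q[...,2]<-.03)]; print(np.percentile(q,[1,50,99],axis=0).round(4))
for v in [225,260,280]:
  row=np.where(mk[v])[0]; print(v,row.min() if len(row) else 0,[ (u,Q[v,u].round(4).tolist()) for u in row[::10]])
for u in (296,329,362): print(u,Q[225,u].round(4))
# finger rows
for v in (250,265,280):
  print(v,[(u,Q[v,u].round(4).tolist()) for u in (200,215,225,232,417,425,440)])
E
```

```text
{'time': 1.65, 'tool_pos': [0.5369, 0.2533, 0.1526], 'tool_rot': [-3.1412, 0.0002, 1.4246], 'contact_force': [0.6344, 0.2612, 1.5209], 'opening': 0.0915, 'qpos': [0.3117, 0.5309, 1.4344, -0.0, 1.1769, 0.4579]}
230 255 [ 0.0083 -0.0451 -0.0066]
230 290 [-0.0081 -0.0452 -0.0117]
420 255 [ 0.0097  0.0466 -0.0092]
420 290 [-0.0063  0.0467 -0.0143]
150 310 [ 0.0293 -0.0446 -0.0821]
508 310 [ 0.0297  0.0485 -0.0823]
[[-0.0257 -0.016  -0.0772]
 [ 0.0202 -0.0059 -0.0416]
 [ 0.0314  0.0171 -0.0342]]
225 0 []
260 260 [(np.int64(260), [0.0119, -0.028, -0.019]), (np.int64(270), [0.0105, -0.024, -0.016]), (np.int64(280), [0.0238, -0.0157, -0.0422]), (np.int64(290), [0.0239, -0.0119, -0.0423]), (np.int64(300), [0.0235, -0.0083, -0.0415]), (np.int64(310), [0.0234, -0.0045, -0.0414]), (np.int64(320), [0.0237, -0.0008, -0.0419]), (np.int64(330), [0.0234, 0.003, -0.0413]), (np.int64(340), [0.0235, 0.0067, -0.0416]), (np.int64(350), [0.0236, 0.0104, -0.0417]), (np.int64(360), [0.0238, 0.0141, -0.042])]
280 253 [(np.int64(253), [0.0059, -0.0301, -0.0261]), (np.int64(263), [0.0063, -0.0256, -0.0268]), (n
[... 340 characters left out ...]
125]), (215, [0.0108, -0.0522, -0.0065]), (225, [0.0105, -0.0476, -0.0058]), (232, [0.0091, -0.045, -0.0027]), (417, [0.01, 0.0464, -0.0041]), (425, [0.0121, 0.0489, -0.0086]), (440, [0.0115, 0.0566, -0.0074])]
265 [(200, [0.0114, -0.0537, -0.0232]), (215, [0.0106, -0.0477, -0.0215]), (225, [0.0075, -0.0451, -0.0156]), (232, [0.0822, 0.0007, -0.1573]), (417, [0.0024, 0.0468, -0.0053]), (425, [0.0087, 0.0468, -0.0173]), (440, [0.0117, 0.0516, -0.023])]
280 [(200, [0.0115, -0.0493, -0.0361]), (215, [0.0086, -0.045, -0.0309]), (225, [0.0005, -0.0454, -0.017]), (232, [-0.0052, -0.0451, -0.0071]), (417, [-0.0043, 0.0466, -0.0082]), (425, [0.0025, 0.0467, -0.02]), (440, [0.0103, 0.0484, -0.0335])]
```

{"fn": "send_rows", "kwargs": {
  "series": [
    [0,0,0,0,0,0,0.4],
    [0,0,0,0,0,0,0.5],
    [0,0,0,0,0,0,0.6],
    [0,0,0,0,0,0,0.7],
    [0,0,0,0,0,0,0.8]
  ],
  "newtons": 25
}}

```text
time: 2.12
tool_pos: [0.5369, 0.2536, 0.1528]
tool_rot: [3.141, -0.0, 1.424]
contact_force: [-0.9, -0.3, -0.9]
opening: 0.0629
```

{"fn": "send_rows", "kwargs": {
  "series": [
    [0,0,0,0,0,0,1],
    [0,0,0,0,0,0,1],
    [0,0,0,0,0,0,1],
    [0,0,0,0,0,0,1]
  ]
}}

```text
time: 2.45
tool_pos: [0.5365, 0.2537, 0.1525]
tool_rot: [-3.141, 0.0, 1.424]
contact_force: [1.2, 1.2, 0.5]
opening: 0.0366
```

```bash
python3 look.py; python3 - <<'E'
from h import *
d=cam("wrist"); save(d,"w3.png")
E
```

```text
{'time': 2.45, 'tool_pos': [0.5365, 0.2537, 0.1525], 'tool_rot': [-3.1413, 0.0001, 1.4241], 'contact_force': [1.1613, 1.197, 0.5307], 'opening': 0.0366, 'qpos': [0.3126, 0.5306, 1.4351, 0.0001, 1.1762, 0.4593]}
```

View pics/w3.png

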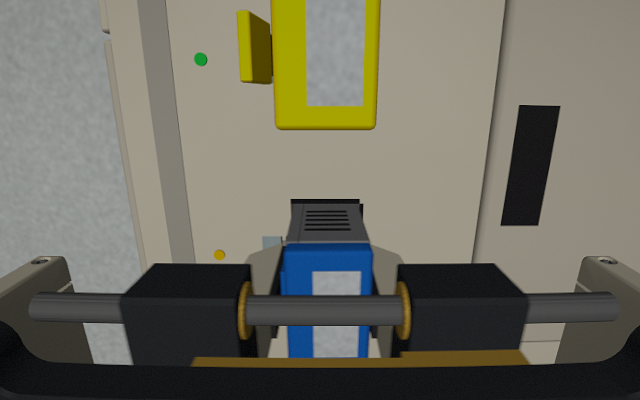

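The fingers at columns ~285 and ~372 now bracket the blue cap, and the tab is nearly in. I'll let them settle.

{"fn": "send_rows", "kwargs": {
  "series": [
    [0,0,0,0,0,0,1],
    [0,0,0,0,0,0,1],
    [0,0,0,0,0,0,1],
    [0,0,-0.0015,0,0,0,1],
    [0,0,-0.0015,0,0,0,1]
  ]
}}

```text
time: 2.92
tool_pos: [0.5368, 0.2534, 0.155]
tool_rot: [-3.141, 0.001, 1.424]
contact_force: [0.4, 0.4, -2.9]
opening: 0.0342
```

{"fn": "send_rows", "kwargs": {
  "series": [
    [0,0,-0.003,0,0,0,1],
    [0,0,-0.004,0,0,0,1],
    [0,0,-0.004,0,0,0,1],
    [0,0,-0.004,0,0,0,1]
  ]
}}

```text
time: 3.25
tool_pos: [0.5369, 0.2536, 0.1709]
tool_rot: [3.141, -0.0, 1.424]
contact_force: [-1.0, -0.2, -1.9]
opening: 0.0344
```

```bash
python3 look.py; python3 - <<'E'
from h import *
d=cam("side"); save(d,"s3.png",(220,180,420,330),4)
E
```

```text
{'time': 3.25, 'tool_pos': [0.5369, 0.2536, 0.1709], 'tool_rot': [3.1412, -0.0001, 1.4237], 'contact_force': [-1.0057, -0.1809, -1.9048], 'opening': 0.0344, 'qpos': [0.3123, 0.5134, 1.4103, -0.0001, 1.2175, 0.4594]}
```

View pics/s3.png

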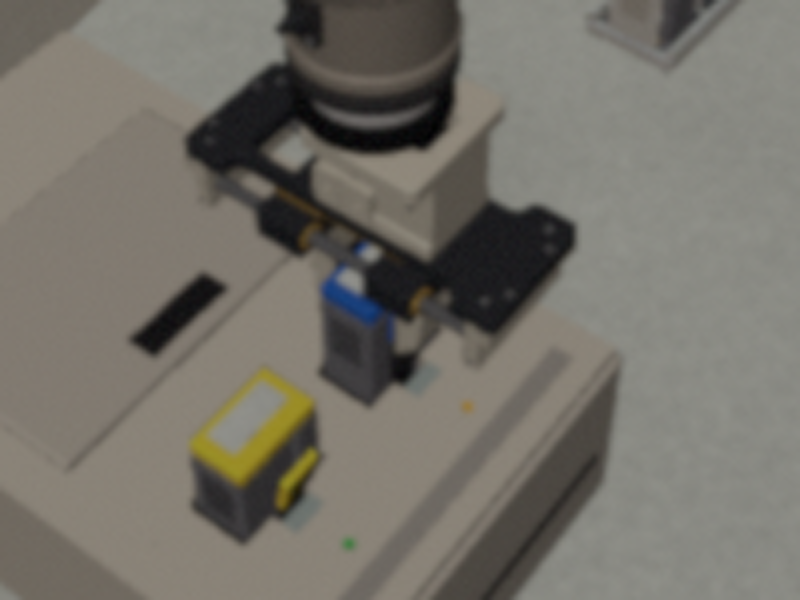

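The lamp is rising straight out with no resistance, so I'll keep lifting.

{"fn": "send_rows", "kwargs": {
  "series": [
    [0,0,-0.008,0,0,0,1],
    [0,0,-0.012,0,0,0,1],
    [0,0,-0.015,0,0,0,1],
    [0,0,-0.015,0,0,0,1],
    [0,0,-0.01,0,0,0,1]
  ]
}}

```text
time: 3.72
tool_pos: [0.5372, 0.2537, 0.2325]
tool_rot: [3.14, -0.001, 1.424]
contact_force: [-0.4, 0.6, -2.5]
opening: 0.0344
```

{"fn": "send_rows", "kwargs": {
  "series": [
    [0,0,-0.005,0,0,0,1],
    [0,0,0,0,0,0,1],
    [-0.01,0,0,0,0,0,1],
    [-0.02,0,0,0,0,0,1],
    [-0.03,0,0,0,0,0,1]
  ]
}}

```text
time: 4.13
tool_pos: [0.5272, 0.1944, 0.2339]
tool_rot: [-3.14, 0.0, 1.426]
contact_force: [-0.1, -0.1, -2.8]
opening: 0.0344
```

{"fn": "send_rows", "kwargs": {
  "series": [
    [-0.037,0,0,0,0,0,1],
    [-0.038,0,0,0,0,0,1],
    [-0.038,0,0,0,0,0,1],
    [-0.038,0,0,0,0,0,1],
    [-0.034,0,0,0,0,0,1]
  ]
}}

```text
time: 4.55
tool_pos: [0.4993, 0.0088, 0.2345]
tool_rot: [-3.14, 0.001, 1.423]
contact_force: [0.7, -0.5, -2.4]
opening: 0.0341
```

{"fn": "send_rows", "kwargs": {
  "series": [
    [-0.022,0,0.01,0,0,0,1],
    [-0.01,0,0.025,0,0,0,1],
    [0,0,0.03,0,0,0,1],
    [0,0,0.03,0,0,0,1],
    [0,0,0.03,0,0,0,1]
  ]
}}

```text
time: 4.97
tool_pos: [0.495, -0.0213, 0.1087]
tool_rot: [-3.141, 0.0, 1.423]
contact_force: [0.9, -0.3, -4.1]
opening: 0.0344
```

{"fn": "send_rows", "kwargs": {
  "series": [
    [0,0,0.025,0,0,0,1],
    [0,0,0.012,0,0,0,1],
    [0,0,0.004,0,0,0,1],
    [0,0,0,0,0,0,1]
  ]
}}

```text
time: 5.3
tool_pos: [0.4949, -0.0206, 0.0681]
tool_rot: [-3.138, -0.0, 1.424]
contact_force: [0.2, 0.2, -3.0]
opening: 0.0346
```

```bash
python3 look.py; python3 - <<'E'
from h import *
d=cam("scene"); save(d,"c4.png",(180,80,380,230),4); P=cloud(d)
E
```

```text
{'time': 5.3, 'tool_pos': [0.4949, -0.0206, 0.0681], 'tool_rot': [-3.1382, -0.0, 1.4235], 'contact_force': [0.2242, 0.1973, -2.992], 'opening': 0.0346, 'qpos': [-0.1964, 0.4835, 1.8058, -0.0002, 0.8557, -0.049]}
```

View pics/c4.png

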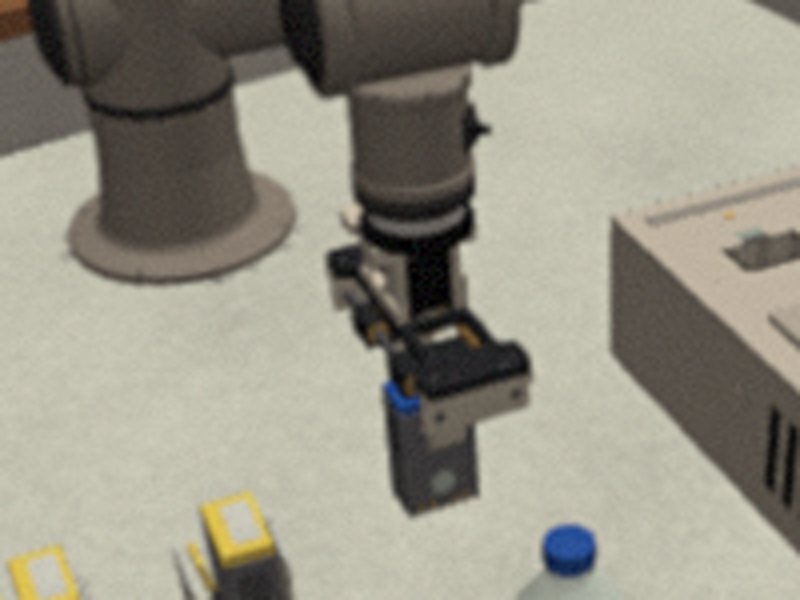

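The lamp hangs upright in the grip and is clear of everything. Lowering it gently now.

{"fn": "send_rows", "kwargs": {
  "series": [
    [0,0,0.003,0,0,0,1],
    [0,0,0.003,0,0,0,1],
    [0,0,0.002,0,0,0,1],
    [0,0,0.001,0,0,0,1],
    [0,0,0,0,0,0,1]
  ]
}}

```text
time: 5.77
tool_pos: [0.4962, -0.0204, 0.0605]
tool_rot: [3.141, 0.0, 1.424]
contact_force: [0.3, 0.5, -2.2]
opening: 0.0341
```

{"fn": "send_rows", "kwargs": {
  "series": [
    [0,0,0.001,0,0,0,1],
    [0,0,0.001,0,0,0,1],
    [0,0,0,0,0,0,1]
  ]
}}

```text
time: 6.02
tool_pos: [0.4962, -0.0204, 0.0583]
tool_rot: [-3.142, -0.0, 1.424]
contact_force: [0.0, -0.0, -2.6]
opening: 0.0341
```

{"fn": "send_rows", "kwargs": {
  "series": [
    [0,0,0.0006,0,0,0,1],
    [0,0,0.0005,0,0,0,1],
    [0,0,0,0,0,0,1]
  ]
}}

```text
time: 6.27
tool_pos: [0.4963, -0.0204, 0.0574]
tool_rot: [3.141, 0.0, 1.424]
contact_force: [-0.7, -1.1, -1.5]
opening: 0.0341
```

{"fn": "send_rows", "kwargs": {
  "series": [
    [0,0,0.0006,0,0,0,1],
    [0,0,0,0,0,0,1],
    [0,0,0,0,0,0,1]
  ]
}}

```text
time: 6.52
tool_pos: [0.4963, -0.0205, 0.0574]
tool_rot: [3.141, 0.0, 1.424]
contact_force: [-2.6, 0.2, 4.3]
opening: 0.0339
```

{"fn": "send_rows", "kwargs": {
  "series": [
    [0,0,0,0,0,0,0.62],
    [0,0,0,0,0,0,0.62],
    [0,0,0,0,0,0,0.62]
  ],
  "newtons": 10
}}

```text
time: 6.77
tool_pos: [0.4962, -0.0204, 0.0572]
tool_rot: [3.141, 0.0, 1.424]
contact_force: [-2.6, 0.7, 6.7]
opening: 0.0348
```

{"fn": "send_rows", "kwargs": {
  "series": [
    [0,-0.0009,0,0,0,0,0.6],
    [0,-0.0009,0,0,0,0,0.58],
    [0,-0.0009,0,0,0,0,0.56],
    [0,-0.0009,0,0,0,0,0.54],
    [0,0,0,0,0,0,0.54]
  ]
}}

```text
time: 7.18
tool_pos: [0.4927, -0.0199, 0.0568]
tool_rot: [3.141, 0.0, 1.424]
contact_force: [-1.7, -0.8, 2.6]
opening: 0.0419
```

{"fn": "send_rows", "kwargs": {
  "series": [
    [0,-0.0009,0,0,0,0,0.52],
    [0,-0.0009,0,0,0,0,0.5],
    [0,-0.0009,0,0,0,0,0.48],
    [0,-0.0005,0,0,0,0,0.46],
    [0,0,0,0,0,0,0.44]
  ]
}}

```text
time: 7.6
tool_pos: [0.4892, -0.0193, 0.0565]
tool_rot: [-3.141, -0.0, 1.424]
contact_force: [-0.2, 0.2, 0.0]
opening: 0.0508
```

```bash
python3 look.py; python3 - <<'E'
from h import *
d=cam("wrist"); save(d,"w5.png")
E
```

```text
{'time': 7.6, 'tool_pos': [0.4892, -0.0193, 0.0565], 'tool_rot': [-3.1411, -0.0001, 1.4238], 'contact_force': [-0.2468, 0.1751, 0.0317], 'opening': 0.0508, 'qpos': [-0.1962, 0.4928, 1.834, 0.0001, 0.8153, -0.0492]}
```

View pics/w5.png

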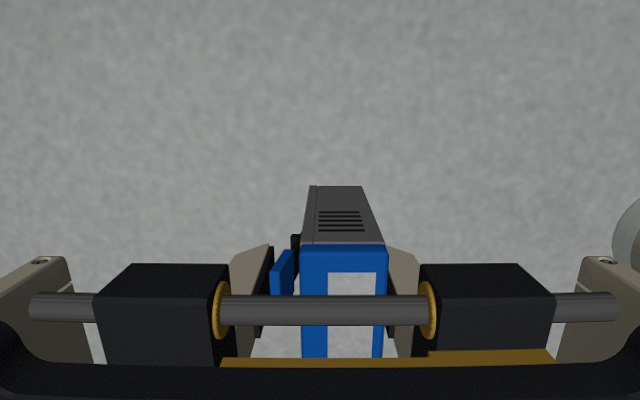

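The lamp stands upright with the tab out at (283,272). Next I open fully and rise.

{"fn": "send_rows", "kwargs": {
  "series": [
    [0,0,0,0,0,0,0.3],
    [0,0,0,0,0,0,0],
    [0,0,0,0,0,0,0],
    [0,0,0,0,0,0,0],
    [0,0,-0.01,0,0,0,0]
  ]
}}

```text
time: 8.07
tool_pos: [0.4884, -0.0192, 0.0657]
tool_rot: [-3.138, -0.0, 1.424]
contact_force: [-0.5, 0.1, -0.6]
opening: 0.0802
```

{"fn": "send_rows", "kwargs": {
  "series": [
    [0,0,-0.02,0,0,0,0],
    [0,0,-0.03,0,0,0,0],
    [0,0,-0.03,0,0,0,0],
    [0,0,-0.02,0,0,0,0],
    [0,0,0,0,0,0,0]
  ]
}}

```text
time: 8.48
tool_pos: [0.492, -0.0198, 0.1718]
tool_rot: [3.132, 0.0, 1.424]
contact_force: [0.5, -0.3, 0.4]
opening: 0.0918
```

```bash
cat > wl.py <<'E'
from h import *
from scipy.spatial.transform import Rotation as R
o=observe(); print({k:np.round(o[k],4).tolist() for k in ["time","tool_pos","tool_rot","contact_force","opening","qpos"]})
Rt=R.from_euler("xyz",o["tool_rot"]).as_matrix()
import sys
d=cam("wrist"); save(d,sys.argv[1]); P=cloud(d); ok=d["range_z"]>0; Q=(P-o["tool_pos"])@Rt
hsv=cv2.cvtColor(d["color"],cv2.COLOR_RGB2HSV)
for nm,lo,hi in [("blue",(100,120,40),(125,255,255)),("yel",(20,130,80),(32,255,255))]:
    mk=cv2.inRange(hsv,lo,hi); k,lab,st,c=cv2.connectedComponentsWithStats(mk)
    for i in range(1,k):
        if st[i,4]>40:
            s=(lab==i)&ok; q=P[s]; qq=Q[s]
            t=abs(q[:,2]-np.percentile(q[:,2],90))<.006
            f=lambda a:[np.round(x,1).tolist() for x in cv2.minAreaRect((a[t][:,:2]*1000).astype(np.float32))]
            if t.sum()>8: print(nm,st[i].tolist(),np.median(q[t][:,2]).round(4),"world",f(q),"tool",f(qq))
E
python3 wl.py w6.png
```

```text
{'time': 8.4833, 'tool_pos': [0.492, -0.0198, 0.1718], 'tool_rot': [3.1325, 0.0004, 1.4239], 'contact_force': [0.4952, -0.3243, 0.381], 'opening': 0.0918, 'qpos': [-0.1961, 0.3319, 1.7033, 0.0, 1.0973, -0.0492]}
blue [305, 177, 49, 75, 2107] 0.1001 world [[497.2, -20.4], [55.0, 33.6], 81.7] tool [[0.2, 4.6], [33.6, 55.0], 89.9]
blue [288, 188, 13, 37, 391] 0.085 world [[469.7, -16.3], [22.7, 5.4], 82.1] tool [[0.3, -23.3], [5.3, 22.7], 89.5]
yel [131, 283, 14, 54, 239] 0.2574 world [[449.2, 16.6], [12.2, 2.3], 80.3] tool [[29.7, -46.8], [12.2, 2.3], 1.2]
yel [503, 282, 15, 56, 282] 0.2583 world [[543.6, 2.0], [13.3, 2.3], 81.3] tool [[29.1, 48.7], [13.3, 2.3], 0.0]
yel [309, 346, 313, 21, 3170] 0.265 world [[531.7, -2.6], [2.8, 80.2], 81.7] tool [[22.8, 37.6], [80.2, 2.8], 89.9]
```

View pics/w6.png

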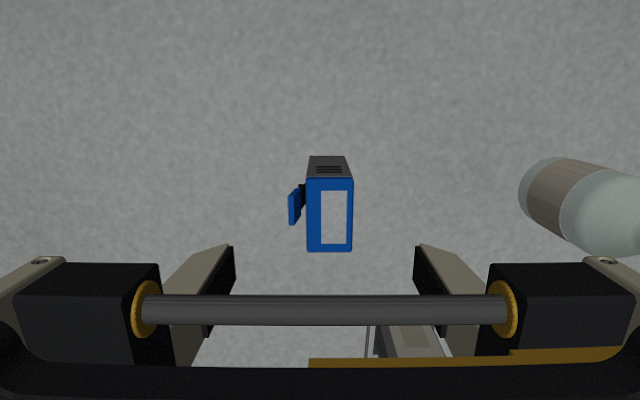

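The lamp stands free at (330,215) with its tab out. Turning the tool 90° now.

{"fn": "send_rows", "kwargs": {
  "series": [
    [0,0.0037,0,0,0,0.12,0],
    [0,0,0,0,0,0.12,0],
    [0,0,0,0,0,0.12,0],
    [0,0,0,0,0,0.12,0],
    [0,0,0,0,0,0.12,0]
  ]
}}

```text
time: 8.95
tool_pos: [0.4923, -0.0198, 0.1656]
tool_rot: [-3.14, 0.001, 0.818]
contact_force: [-0.3, -0.4, -0.2]
opening: 0.0918
```

{"fn": "send_rows", "kwargs": {
  "series": [
    [0,0,0,0,0,0.12,0],
    [0,0,0,0,0,0.12,0],
    [0,0,0,0,0,0.12,0],
    [0,0,0,0,0,0.12,0],
    [0,0,0,0,0,0.12,0]
  ]
}}

```text
time: 9.37
tool_pos: [0.4923, -0.0198, 0.1656]
tool_rot: [-3.141, 0.002, 0.218]
contact_force: [0.2, -0.4, -0.4]
opening: 0.0918
```

{"fn": "send_rows", "kwargs": {
  "series": [
    [0,0,0,0,0,0.12,0],
    [0,0,0,0,0,0.12,0],
    [0,0,0,0,0,0.12,0],
    [0,0,0,0,0,0.01,0],
    [0,0,0,0,0,0,0]
  ]
}}

```text
time: 9.78
tool_pos: [0.4926, -0.0199, 0.166]
tool_rot: [-3.141, 0.002, -0.143]
contact_force: [-0.7, -0.1, 0.3]
opening: 0.0917
```

```bash
python3 wl.py w7.png
```

```text
{'time': 9.7833, 'tool_pos': [0.4926, -0.0199, 0.166], 'tool_rot': [-3.1415, 0.0017, -0.1434], 'contact_force': [-0.6771, -0.0816, 0.3466], 'opening': 0.0917, 'qpos': [-0.1959, 0.3455, 1.701, 0.0, 1.0968, 1.5183]}
blue [286, 187, 81, 58, 2636] 0.1001 world [[497.7, -21.3], [55.4, 33.8], 81.8] tool [[5.4, 0.7], [55.4, 33.8], 90.0]
yel [555, 41, 78, 97, 3671] 0.1119 world [[555.8, -196.2], [36.0, 55.8], 79.4] tool [[87.9, 165.5], [55.8, 36.0], 2.4]
yel [488, 282, 30, 56, 752] 0.2508 world [[514.3, -70.5], [3.0, 14.7], 81.8] tool [[28.6, 47.0], [3.0, 14.7], 90.0]
yel [131, 291, 15, 47, 191] 0.2523 world [[527.5, 24.0], [2.1, 13.6], 82.8] tool [[28.2, -48.4], [2.1, 13.6], 89.0]
```

View pics/w7.png

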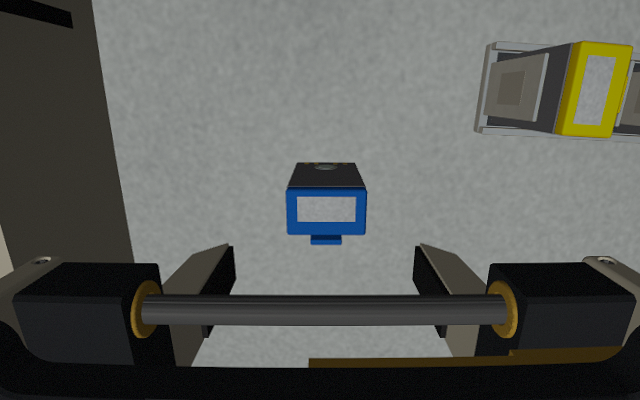

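The lamp is at (326,212), centred between the fingers, with its tab at (326,240). Now down onto the narrow ends.

{"fn": "send_rows", "kwargs": {
  "series": [
    [0.0045,0,0.02,0,0,0,0],
    [0,0,0.03,0,0,0,0],
    [0,0,0.03,0,0,0,0],
    [0,0,0.02,0,0,0,0],
    [0,0,0.007,0,0,0,0]
  ]
}}

```text
time: 10.25
tool_pos: [0.4954, -0.0202, 0.0567]
tool_rot: [-3.141, 0.006, -0.143]
contact_force: [-1.0, -0.4, 0.2]
opening: 0.0915
```

{"fn": "send_rows", "kwargs": {
  "series": [
    [0,0,0,0,0,0,0.2],
    [0,0,0,0,0,0,0.28],
    [0,0,0,0,0,0,0.33],
    [0,0,0,0,0,0,0.35],
    [0,0,0,0,0,0,0.35]
  ]
}}

```text
time: 10.67
tool_pos: [0.4984, -0.0208, 0.0609]
tool_rot: [3.141, -0.002, -0.146]
contact_force: [-0.1, 0.8, 0.2]
opening: 0.0631
```

```bash
python3 wl.py w8.png
```

```text
{'time': 10.6667, 'tool_pos': [0.4984, -0.0208, 0.0609], 'tool_rot': [3.1415, -0.0025, -0.1458], 'contact_force': [-0.074, 0.8345, 0.2177], 'opening': 0.0631, 'qpos': [-0.1954, 0.4972, 1.8076, 0.0, 0.8342, 1.5212]}
blue [257, 265, 141, 31, 3260] 0.0997 world [[510.0, -23.1], [56.0, 10.3], 81.8] tool [[11.9, 0.6], [56.0, 10.3], 89.9]
blue [261, 326, 133, 21, 2417] 0.1002 world [[485.9, -19.4], [54.9, 10.3], 81.6] tool [[-12.4, 0.5], [10.3, 54.9], 0.1]
yel [441, 283, 23, 56, 624] 0.1467 world [[522.0, -57.1], [2.1, 14.1], 81.0] tool [[28.8, 32.6], [14.1, 2.1], 0.6]
yel [185, 294, 12, 45, 221] 0.1476 world [[531.7, 9.2], [1.7, 12.3], 82.7] tool [[28.8, -34.5], [1.7, 12.3], 88.9]
```

View pics/w8.png

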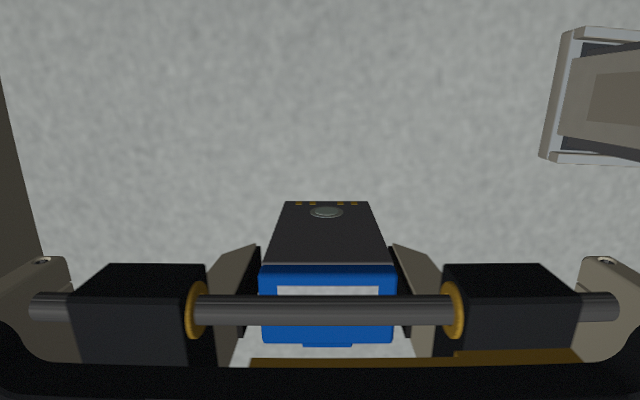

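The lamp ends sit evenly between the fingers (cols 258–397), and the tab is free below at (327,345). Closing now.

{"fn": "send_rows", "kwargs": {
  "series": [
    [0,0,0,0,0,0,0.4],
    [0,0,0,0,0,0,0.6],
    [0,0,0,0,0,0,1],
    [0,0,0,0,0,0,1],
    [0,0,0,0,0,0,1]
  ],
  "newtons": 25
}}

```text
time: 11.13
tool_pos: [0.498, -0.0209, 0.0603]
tool_rot: [3.141, -0.001, -0.146]
contact_force: [-0.7, -2.7, 6.1]
opening: 0.0558
```

{"fn": "send_rows", "kwargs": {
  "series": [
    [0,0,-0.003,0,0,0,1],
    [0,0,-0.01,0,0,0,1],
    [0,0,-0.02,0,0,0,1],
    [0,0,-0.025,0,0,0,1],
    [0,0,-0.025,0,0,0,1]
  ]
}}

```text
time: 11.55
tool_pos: [0.4968, -0.0203, 0.1435]
tool_rot: [-3.141, 0.002, -0.146]
contact_force: [0.1, -0.4, -2.6]
opening: 0.0558
```

{"fn": "send_rows", "kwargs": {
  "series": [
    [0,0,-0.03,0,0,0,1],
    [0,0,-0.03,0,0,0,1],
    [0,0,-0.02,0,0,-0.1,1],
    [0,0,0,0,0,-0.12,1],
    [0,0,0,0,0,-0.12,1]
  ]
}}

```text
time: 11.97
tool_pos: [0.498, -0.0205, 0.2247]
tool_rot: [3.141, -0.003, 0.2]
contact_force: [0.3, 0.4, -3.7]
opening: 0.0558
```

{"fn": "send_rows", "kwargs": {
  "series": [
    [0,0,0,0,0,-0.12,1],
    [0,0,0,0,0,-0.12,1],
    [0,0,0,0,0,-0.12,1],
    [0,0,0,0,0,-0.12,1],
    [0,0,0,0,0,-0.12,1]
  ]
}}

```text
time: 12.38
tool_pos: [0.4971, -0.0203, 0.2229]
tool_rot: [-3.141, 0.0, 0.8]
contact_force: [-0.5, 1.4, -2.1]
opening: 0.0559
```

{"fn": "send_rows", "kwargs": {
  "series": [
    [0,0,0,0,0,-0.12,1],
    [0,0,0,0,0,-0.12,1],
    [0,0,0,0,0,-0.12,1],
    [0,0,0,0,0,-0.12,1],
    [0,0,0,0,0,-0.11,1]
  ]
}}

```text
time: 12.8
tool_pos: [0.4971, -0.0203, 0.2229]
tool_rot: [-3.141, -0.0, 1.39]
contact_force: [-0.8, 0.1, -3.2]
opening: 0.0559
```

```bash
python3 wl.py w9.png; python3 - <<'E'
from h import *
import cv2
for n in ["scene","side"]:
    d=cam(n); P=cloud(d); ok=d["range_z"]>0
    save(d,n+"9.png",(160,180,280,280) if n=="scene" else (340,120,460,220),6)
E
```

```text
{'time': 12.8, 'tool_pos': [0.4971, -0.0203, 0.2229], 'tool_rot': [-3.1406, -0.0003, 1.3899], 'contact_force': [-0.7985, 0.0809, -3.2369], 'opening': 0.0559, 'qpos': [-0.1952, 0.2956, 1.6028, 0.0003, 1.2442, -0.0144]}
blue [592, 188, 48, 37, 1375] 0.1449 world [[721.3, -56.6], [25.5, 29.8], 68.6] tool [[4.7, 227.2], [25.5, 29.8], 11.0]
blue [253, 265, 142, 31, 3259] 0.2623 world [[499.8, -8.4], [10.3, 56.7], 79.3] tool [[12.3, 0.5], [10.3, 56.7], 0.4]
blue [258, 325, 133, 22, 2507] 0.2628 world [[496.1, -32.6], [11.3, 55.7], 79.5] tool [[-12.3, 1.2], [11.3, 55.7], 0.1]
yel [201, 282, 12, 57, 259] 0.309 world [[474.0, 13.6], [13.1, 1.7], 79.6] tool [[29.2, -28.9], [13.1, 1.7], 0.1]
yel [435, 282, 12, 57, 293] 0.3089 world [[532.7, 2.5], [13.8, 1.7], 81.3] tool [[28.9, 30.8], [1.7, 13.8], 88.4]
yel [231, 340, 337, 28, 3864] 0.3159 world [[520.8, -1.4], [3.0, 81.1], 79.8] tool [[22.9, 19.8], [81.1, 3.0], 89.9]
```

View pics/w9.png

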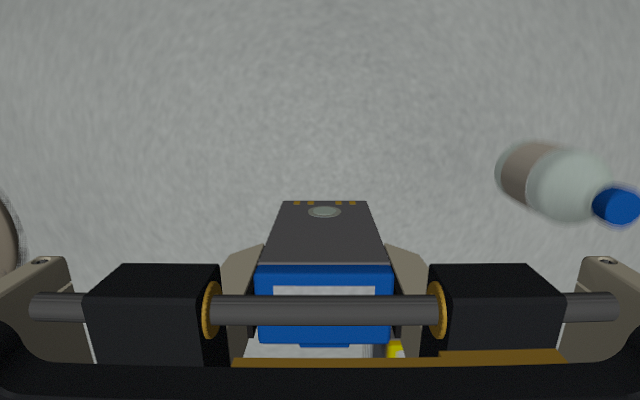

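View pics/scene9.png

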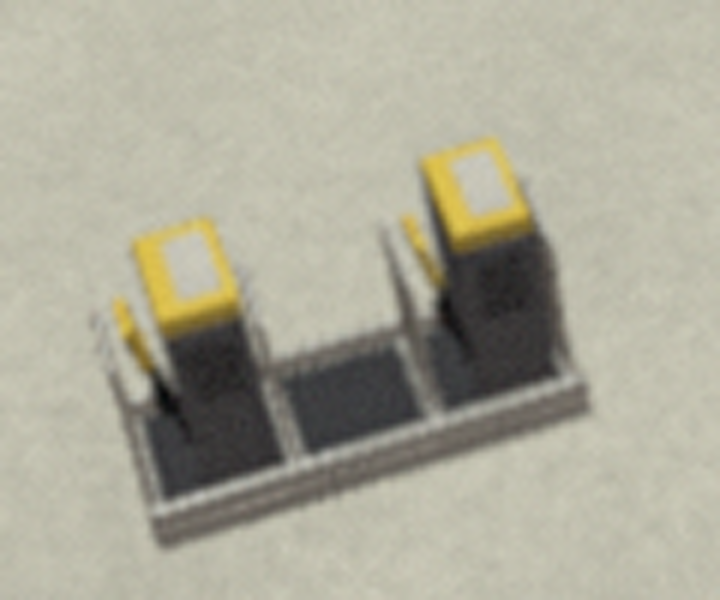

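View pics/side9.png

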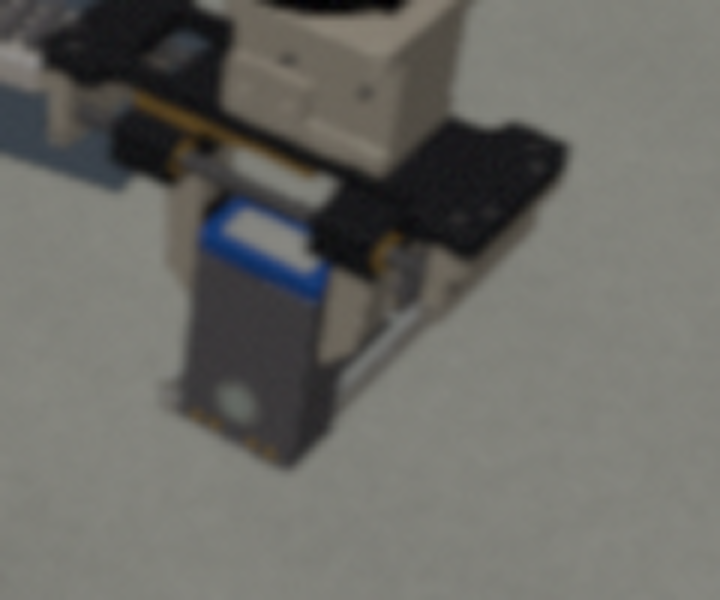

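```bash
python3 - <<'E'
from h import *
d=cam("scene"); P=cloud(d); ok=d["range_z"]>0
f=lambda pts,z: onplane(d,np.array(pts)/6.-0.4+np.array([160,180]),z).round(4)[:,:2].tolist()
print("bottom near",f([(165,545),(590,410)],0))
print("lip top near outer",f([(155,517),(585,383)],.022))
Q=P[180:290,160:290].reshape(-1,3)
for lo,hi in [(.017,.027),(.02,.025),(.084,.094)]:
    q=Q[(Q[:,2]>lo)&(Q[:,2]<hi)]
    print(lo,len(q),[np.round(x,1).tolist() for x in cv2.minAreaRect((q[:,:2]*1000).astype(np.float32))])
# in candidate rack frame, histogram
th=-10.5
for th in (-9.5,-10.5,-11.5):
    a=np.radians(th); c,s=np.cos(a),np.sin(a); q=(Q-[.543,-.263,0])@np.array([[c,-s,0],[s,c,0],[0,0,1]])
    # near lip outer face: z .004-.018, x max
    n=q[(q[:,2]>.004)&(q[:,2]<.017)&(q[:,0]>.03)]
    print(th,"outer face x vs y slope",np.polyfit(n[:,1],n[:,0],1).round(4),"y ext",np.percentile(n[:,1],[1,99]).round(4))
    r=q[(q[:,2]>.05)&(q[:,2]<.088)&(abs(q[:,1])<.05)&(abs(q[:,0])<.03)]
    print("   partition pts y",np.histogram(r[:,1],bins=np.arange(-.05,.051,.005)))
# lamp tops
hsv=cv2.cvtColor(d["color"],cv2.COLOR_RGB2HSV)
m=ok&(P[...,2]>.106)&(P[...,2]<.12)&(P[...,1]<-.15)&(P[...,0]>.4)&(P[...,0]<.65)
k,lab,st,c=cv2.connectedComponentsWithStats(m.astype(np.uint8))
for i in range(1,k):
    if st[i,4]>20: print("top",c[i],[np.round(x,1).tolist() for x in cv2.minAreaRect((P[lab==i][:,:2]*1000).astype(np.float32))],np.median(P[lab==i],0).round(4))
E
```

```text
bottom near [[0.5601, -0.3598], [0.5941, -0.177]]
lip top near outer [[0.5647, -0.3607], [0.5991, -0.1794]]
0.017 395 [[543.0, -263.7], [188.0, 81.1], 78.8]
0.02 213 [[543.1, -262.8], [186.2, 81.0], 78.9]
0.084 179 [[543.6, -263.6], [185.3, 57.3], 78.0]
-9.5 outer face x vs y slope [0.018  0.0371] y ext [-0.0942  0.0898]
   partition pts y (array([24, 23, 19, 24,  2,  0,  0,  0,  0,  0,  0,  0,  0,  0,  0, 30, 12,
        2, 10, 23]), array([-5.00000000e-02, -4.50000000e-02, -4.00000000e-02, -3.50000000e-02,
       -3.00000000e-02, -2.50000000e-02, -2.00000000e-02, -1.50000000e-02,
       -1.00000000e-02, -5.00000000e-03, -2.77555756e-17,  5.00000000e-03,
        1.00000000e-02,  1.50000000e-02,  2.00000000e-02,  2.50000000e-02,
        3.00000000e-02,  3.50000000e-02,  4.00000000e-02,  4.50000000e-02,
        5.00000000e-02]))
-10.5 outer face x vs y slope [0.0005 0.0371] y ext [-0.0936  0.0905]
   partition pts y (array([23, 24, 20, 23,  3,  0,  0,  0,  0,  0,  0,  0,  0,  0,  0, 27, 15,
        1, 10, 23]), array([-5.00000000e-02, -4.50000000e-02, -4.00000000e-02, -3.50000000e-02,
[... 407 characters left out ...]
tion pts y (array([25, 23, 22, 21,  5,  0,  0,  0,  0,  0,  0,  0,  0,  0,  0, 26, 16,
        1, 10, 24]), array([-5.00000000e-02, -4.50000000e-02, -4.00000000e-02, -3.50000000e-02,
       -3.00000000e-02, -2.50000000e-02, -2.00000000e-02, -1.50000000e-02,
       -1.00000000e-02, -5.00000000e-03, -2.77555756e-17,  5.00000000e-03,
        1.00000000e-02,  1.50000000e-02,  2.00000000e-02,  2.50000000e-02,
        3.00000000e-02,  3.50000000e-02,  4.00000000e-02,  4.50000000e-02,
        5.00000000e-02]))
top [238.28372093 211.6       ] [[554.0, -197.9], [34.0, 60.4], 79.9] [ 0.5579 -0.1987  0.1106]
top [190.53271028 225.29439252] [[533.0, -315.3], [32.0, 57.7], 81.7] [ 0.5362 -0.3159  0.1109]
```

{"fn": "send_rows", "kwargs": {
  "series": [
    [-0.02,0.01,0,0,0,0,1],
    [-0.035,0.014,0,0,0,0,1],
    [-0.035,0.014,0,0,0,0,1],
    [-0.035,0.014,0,0,0,0,1],
    [-0.035,0.014,0,0,0,0,1]
  ]
}}

```text
time: 13.42
tool_pos: [0.5327, -0.1916, 0.2229]
tool_rot: [-3.142, -0.0, 1.381]
contact_force: [-0.3, 0.3, -2.5]
opening: 0.056
```

{"fn": "send_rows", "kwargs": {
  "series": [
    [-0.035,0.012,0,0,0,0,1],
    [-0.02,0.007,0,0,0,0,1],
    [-0.0097,0.0031,0.015,0,0,0,1],
    [0,0,0.025,0,0,0,1],
    [0,0,0.012,0,0,0,1]
  ]
}}

```text
time: 13.83
tool_pos: [0.5412, -0.2582, 0.168]
tool_rot: [-3.138, -0.001, 1.379]
contact_force: [-0.2, 0.5, -3.0]
opening: 0.0558
```

{"fn": "send_rows", "kwargs": {
  "series": [
    [0,0,0,0,0,0,1],
    [0,0,0,0,0,0,1]
  ]
}}

```text
time: 14.0
tool_pos: [0.5422, -0.2576, 0.1704]
tool_rot: [-3.14, -0.001, 1.382]
contact_force: [0.1, -0.2, -2.1]
opening: 0.0559
```

```bash
python3 look.py; python3 - <<'E'
from h import *
for n in ["scene","side"]:
    d=cam(n); P=cloud(d)
    save(d,n+"10.png",(160,160,280,260) if n=="scene" else (320,90,440,190),6)
E
```

```text
{'time': 14.0, 'tool_pos': [0.5422, -0.2576, 0.1704], 'tool_rot': [-3.1402, -0.0007, 1.3818], 'contact_force': [0.1456, -0.2414, -2.1475], 'opening': 0.0559, 'qpos': [-0.5713, 0.5264, 1.3893, 0.0001, 1.2275, -0.3823]}
```

View pics/scene10.png

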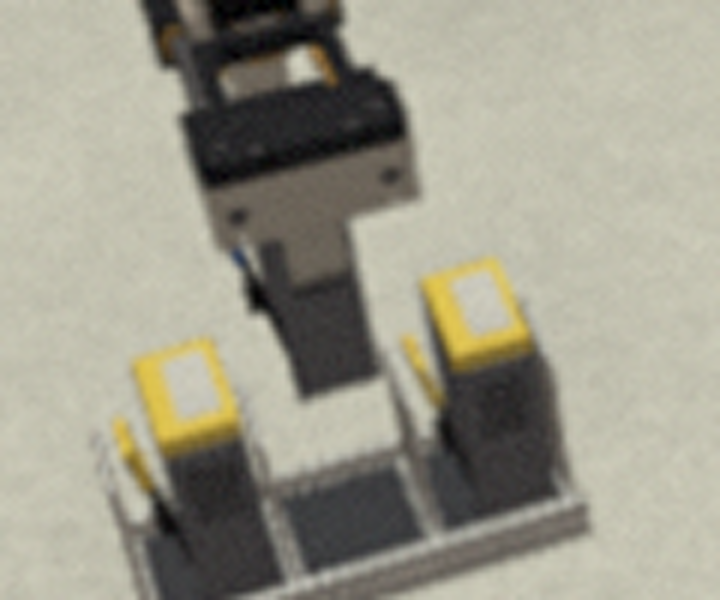

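View pics/side10.png

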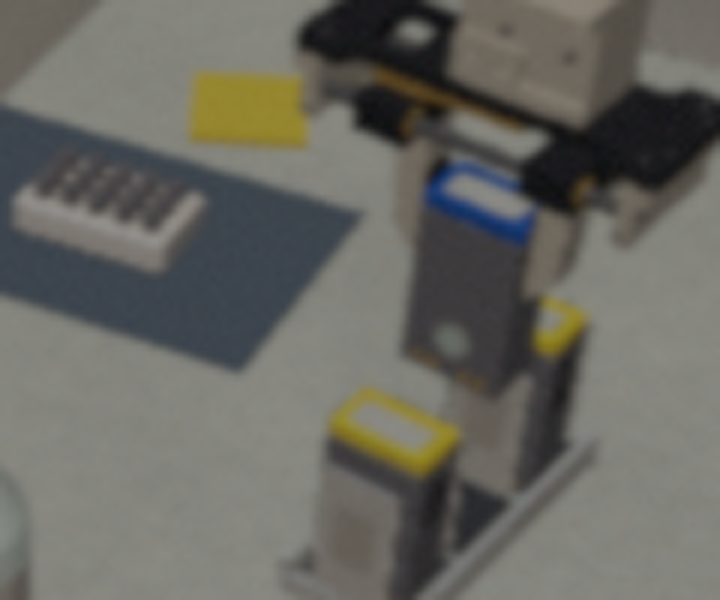

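```bash
python3 - <<'E'
from h import *
d=cam("scene"); o=observe()
f=lambda pts,z,off: onplane(d,np.array(pts)/6.-0.4+np.array(off),z)[:,:2]
m=f([(303,397),(380,373)],.110,(160,160)); print("scene bottom near-end corners",m.round(4), "len",np.linalg.norm(m[1]-m[0]),"mid",m.mean(0).round(4))
a=o["tool_rot"][2]; ux=np.array([np.cos(a),np.sin(a)]); uy=np.array([np.sin(a),-np.cos(a)])
print("expected mid",(o["tool_pos"][:2]+.028*uy).round(4), o["tool_pos"])
# yellow caps top corners
for nm,pts in [("b",[(133,362),(212,340),(240,430),(165,450)]),("a",[(420,282),(498,258),(530,345),(455,367)])]:
    q=f(pts,.112,(160,160)); print(nm,q.mean(0).round(4),q.round(4).tolist())
s=cam("side")
g=lambda pts,z: onplane(s,np.array(pts)/6.-0.4+np.array([320,90]),z)[:,:2]
q=g([(405,357),(485,395)],.110); print("side bottom +y-face corners",q.round(4),"mid",q.mean(0).round(4),"exp",(o["tool_pos"][:2]+.017*ux).round(4))
q=g([(328,415),(365,388),(462,435),(432,473)],.112); print("side spare a",q.mean(0).round(4))
E
```

```text
scene bottom near-end corners [[ 0.5643 -0.2773]
 [ 0.5693 -0.2459]] len 0.03177543262583321 mid [ 0.5668 -0.2616]
expected mid [ 0.5707 -0.2632] [ 0.54315063 -0.25793888  0.17226467]
b [ 0.5377 -0.3156] [[0.5057, -0.3268], [0.5119, -0.2949], [0.5699, -0.3061], [0.5634, -0.3348]]
a [ 0.56   -0.1983] [[0.5286, -0.2087], [0.5336, -0.1747], [0.5918, -0.1894], [0.586, -0.2203]]
side bottom +y-face corners [[ 0.5712 -0.251 ]
 [ 0.525  -0.2415]] mid [ 0.5481 -0.2462] exp [ 0.5463 -0.2412]
side spare a [ 0.553  -0.1948]
```

```bash
python3 - <<'E'
from h import *
a=np.radians(-10.5); c,s=np.cos(a),np.sin(a); M=np.array([[c,-s,0],[s,c,0],[0,0,1]])
o=observe(); print(o["tool_pos"], ((o["tool_pos"]-[.5428,-.2643,0])@M).round(4))
for n in ("scene","side"):
    d=cam(n); P=cloud(d); ok=d["range_z"]>0
    q=(P-[.5428,-.2643,0])@M
    V=d["color"].max(2).astype(int)
    for nm,y0,z0,z1 in [("held",.006,.118,.145),("a",.068,.04,.095),("b",-.054,.04,.095)]:
        m=ok&(abs(q[...,1]-y0)<.028)&(abs(q[...,0])<.04)&(q[...,2]>z0)&(q[...,2]<z1)
        p=q[m]
        if len(p)<10: continue
        e=p[p[:,0]>.018]; print(n,nm,len(p),"end face x med",np.median(e[:,0]).round(4),"y ext of end",np.percentile(e[:,1],[3,97]).round(4) , "top y face", np.percentile(p[:,1],[2,50,98]).round(4),"x pct",np.percentile(p[:,0],[2,98]).round(4))
    m=ok&(q[...,2]>.055)&(q[...,2]<.088)&(abs(q[...,0])<.02)&(abs(q[...,1])<.034)
    yy=q[m][:,1]; print(n,"partitions y inner",yy[yy>0].min() if (yy>0).any() else None, yy[yy<0].max() if (yy<0).any() else None, np.percentile(yy[yy>0],[5,50]) if (yy>0).any() else 0)
    m=ok&(q[...,2]>.004)&(q[...,2]<.016)&(abs(q[...,1])<.09)
    print("outer lip x",np.percentile(q[m][:,0],[5,95]))
E
```

```text
[ 0.54310162 -0.25792013  0.17223   ] [-0.0009  0.0063  0.1722]
scene held 148 end face x med 0.0275 y ext of end [-0.0107  0.0221] top y face [-0.0134  0.003   0.0221] x pct [-0.0148  0.0304]
scene a 346 end face x med 0.0264 y ext of end [0.0509 0.0913] top y face [0.0432 0.0664 0.0921] x pct [-0.0216  0.0295]
scene b 336 end face x med 0.0252 y ext of end [-0.0665 -0.0295] top y face [-0.0786 -0.0527 -0.0289] x pct [-0.0135  0.0282]
scene partitions y inner 0.030140212451592804 -0.02814373379106744 [0.03024206 0.03061572]
outer lip x [-0.45023178  0.3453291 ]
side held 165 end face x med 0.0231 y ext of end [0.0189 0.0258] top y face [-0.0081  0.0229  0.0273] x pct [-0.0294  0.0263]
side a 316 end face x med 0.0211 y ext of end [0.0848 0.0953] top y face [0.054  0.0912 0.0957] x pct [-0.0285  0.0232]
side b 206 end face x med 0.0213 y ext of end [-0.0351 -0.027 ] top y face [-0.0688 -0.0342 -0.0261] x pct [-0.0313  0.0213]
side partitions y inner 0.029888030976704675 -0.021614747972477952 [0.03005893 0.03138487]
outer lip x [-0.33432868  0.85262428]
```

{"fn": "send_rows", "kwargs": {
  "series": [
    [0.002,-0.0005,0.01,0,0,0,1],
    [0,0,0.015,0,0,0,1],
    [0,0,0.012,0,0,0,1],
    [0,0,0.008,0,0,0,1],
    [0,0,0,0,0,0,1]
  ]
}}

```text
time: 14.72
tool_pos: [0.5412, -0.2549, 0.1235]
tool_rot: [-3.138, -0.001, 1.384]
contact_force: [-0.0, 0.1, -2.4]
opening: 0.0558
```

```bash
python3 look.py; python3 - <<'E'
from h import *
for n in ["scene","side"]:
    d=cam(n); save(d,n+"11.png",(160,160,280,260) if n=="scene" else (320,90,440,190),6)
E
```

```text
{'time': 14.7167, 'tool_pos': [0.5412, -0.2549, 0.1235], 'tool_rot': [-3.138, -0.0015, 1.3838], 'contact_force': [-0.0277, 0.0527, -2.3592], 'opening': 0.0558, 'qpos': [-0.5682, 0.5703, 1.4519, 0.0, 1.1233, -0.3812]}
```

View pics/scene11.png

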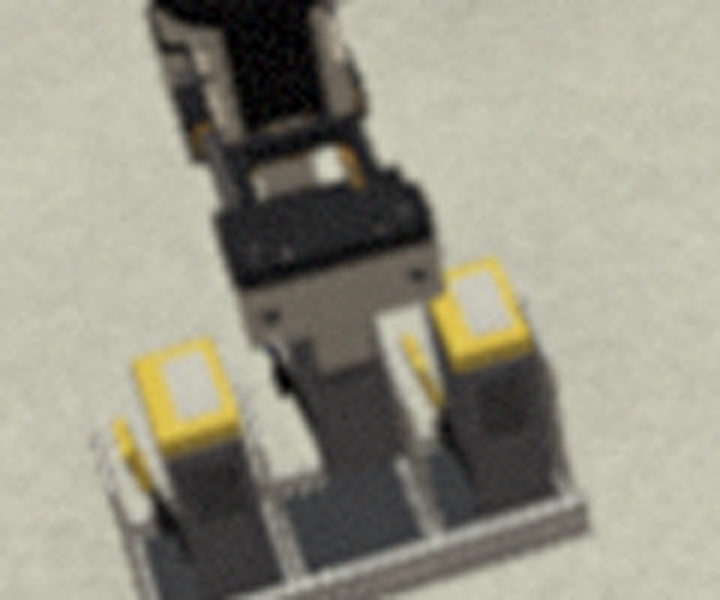

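View pics/side11.png

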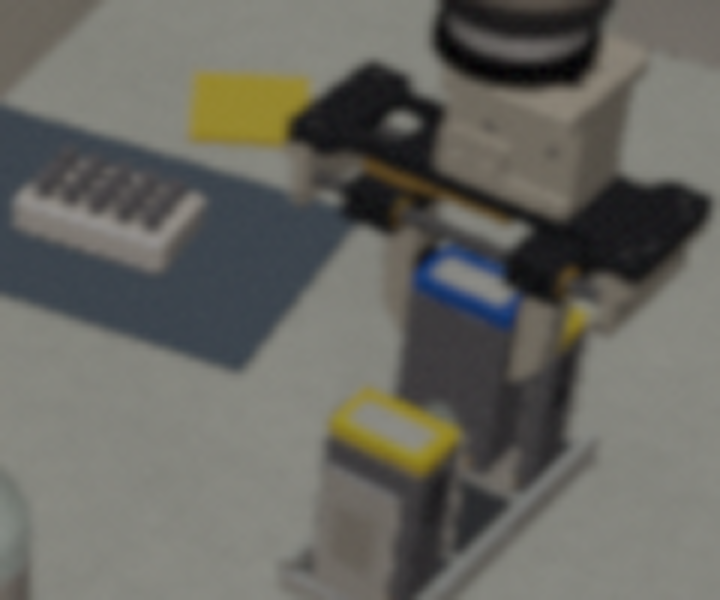

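The lamp is between the partitions with no contact force. I'll settle and check before going further down.

{"fn": "send_rows", "kwargs": {
  "series": [
    [0,0,0.003,0,0,0,1],
    [0,0,0,0,0,0,1]
  ]
}}

```text
time: 14.98
tool_pos: [0.5425, -0.2558, 0.123]
tool_rot: [3.141, 0.0, 1.384]
contact_force: [0.4, 0.4, -2.6]
opening: 0.0559
```

```bash
python3 look.py; python3 - <<'E'
from h import *
a=np.radians(-10.5); c,s=np.cos(a),np.sin(a); M=np.array([[c,-s,0],[s,c,0],[0,0,1]])
o=observe(); print(((o["tool_pos"]-[.5428,-.2643,0])@M).round(4))
for n in ("scene","side"):
    d=cam(n); P=cloud(d); ok=d["range_z"]>0; q=(P-[.5428,-.2643,0])@M
    m=ok&(abs(q[...,1]-.006)<.024)&(abs(q[...,0])<.045)&(q[...,2]>.07)&(q[...,2]<.098); p=q[m]
    e=p[p[:,0]>.018]; print(n,len(p),np.median(e[:,0]).round(4),np.percentile(e[:,1],[3,97]).round(4),np.percentile(p[:,0],[2,98]).round(4),np.percentile(p[:,1],[2,50,98]).round(4))
    m=ok&(q[...,2]>.014)&(q[...,2]<.03)&(abs(q[...,1])<.1)&(abs(q[...,0])<.06); p=q[m]
    print(" lips x hist",np.histogram(p[:,0],bins=np.arange(-.045,.046,.005))[0])
E
```

```text
{'time': 14.9833, 'tool_pos': [0.5425, -0.2558, 0.123], 'tool_rot': [3.1407, 0.0003, 1.3838], 'contact_force': [0.3503, 0.42, -2.5924], 'opening': 0.0559, 'qpos': [-0.5684, 0.5709, 1.4522, 0.0, 1.1175, -0.3814]}
[-0.0018  0.0083  0.123 ]
scene 146 0.0265 [-0.0078  0.0242] [-0.0157  0.0294] [-0.0152  0.0054  0.0243]
 lips x hist [  0  15  40   2   2   6   4   9   7   5   9  14  20  41  89  68 199   3]
side 96 0.0229 [0.0222 0.0272] [-0.0299  0.0242] [-0.0026  0.024   0.029 ]
 lips x hist [ 1 87 43 46 25 24 17 14  7  8  6  6  6  2  0 10 11  0]
```

{"fn": "send_rows", "kwargs": {
  "series": [
    [0,0.0005,0.008,0,0,0,1],
    [0,0,0.01,0,0,0,1],
    [0,0,0.01,0,0,0,1],
    [0,0,0.006,0,0,0,1],
    [0,0,0,0,0,0,1]
  ]
}}

```text
time: 15.5
tool_pos: [0.5416, -0.2551, 0.0863]
tool_rot: [-3.138, -0.002, 1.384]
contact_force: [-0.4, -0.5, -3.0]
opening: 0.0558
```

{"fn": "send_rows", "kwargs": {
  "series": [
    [0,0,0.004,0,0,0,1],
    [0,0,0.004,0,0,0,1],
    [0,0,0.003,0,0,0,1],
    [0,0,0,0,0,0,1]
  ]
}}

```text
time: 15.83
tool_pos: [0.5425, -0.2556, 0.0771]
tool_rot: [-3.141, -0.0, 1.384]
contact_force: [-0.8, -0.4, -3.6]
opening: 0.0561
```

{"fn": "send_rows", "kwargs": {
  "series": [
    [0,0,0.002,0,0,0,1],
    [0,0,0.0015,0,0,0,1],
    [0,0,0,0,0,0,1]
  ]
}}

```text
time: 16.08
tool_pos: [0.5427, -0.2558, 0.0741]
tool_rot: [-3.142, -0.0, 1.384]
contact_force: [0.7, 0.4, -3.2]
opening: 0.0559
```

{"fn": "send_rows", "kwargs": {
  "series": [
    [0,0,0.0007,0,0,0,1],
    [0,0,0.0005,0,0,0,1],
    [0,0,0,0,0,0,1]
  ]
}}

```text
time: 16.33
tool_pos: [0.5428, -0.2558, 0.073]
tool_rot: [3.141, 0.0, 1.384]
contact_force: [0.4, 0.0, -2.1]
opening: 0.0561
```

{"fn": "send_rows", "kwargs": {
  "series": [
    [0,0,0.0006,0,0,0,1],
    [0,0,0.0006,0,0,0,1],
    [0,0,0,0,0,0,1]
  ]
}}

```text
time: 16.58
tool_pos: [0.5429, -0.2559, 0.0724]
tool_rot: [3.141, 0.0, 1.384]
contact_force: [-0.8, 0.6, 2.3]
opening: 0.0556
```

The lamp touches down at the expected height for the slot floor (TCP 0.0724). I'll check, then release.

```bash
python3 - <<'E'
from h import *
for n in ["scene","side"]:
    d=cam(n); save(d,n+"12.png",(160,160,280,260) if n=="scene" else (320,90,440,190),6)
E
python3 look.py
```

```text
{'time': 16.6833, 'tool_pos': [0.5429, -0.2559, 0.0724], 'tool_rot': [3.141, 0.0003, 1.3839], 'contact_force': [-0.7242, -0.3033, 2.9054], 'opening': 0.056, 'qpos': [-0.5681, 0.6305, 1.5013, -0.0001, 1.0092, -0.3811]}
```

View pics/scene12.png

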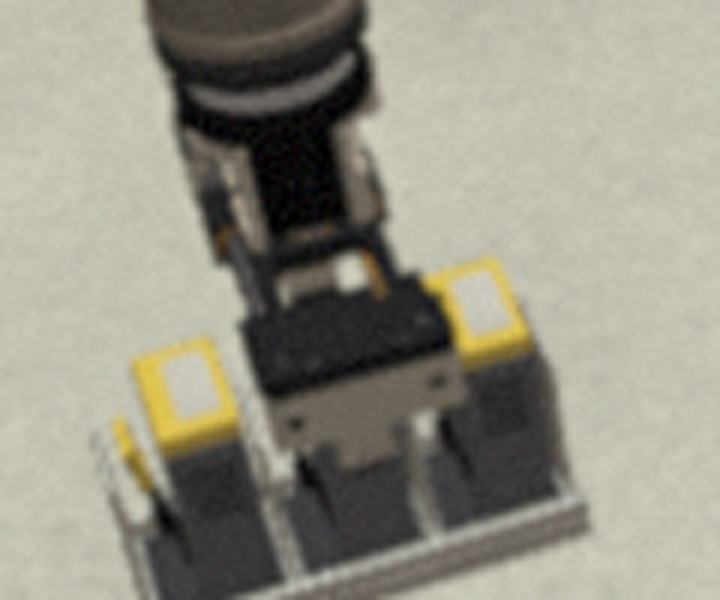

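View pics/side12.png

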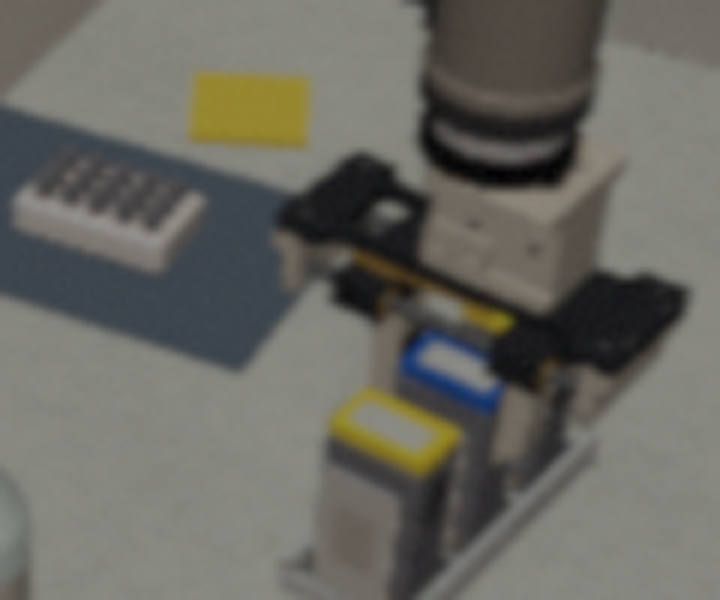

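The lamp sits down inside the slot, level with the spares. Releasing slowly.

{"fn": "send_rows", "kwargs": {
  "series": [
    [0,0,0,0,0,0,0.42],
    [0,0,0,0,0,0,0.38],
    [0,0,0,0,0,0,0.34],
    [0,0,0,0,0,0,0.28],
    [0,0,0,0,0,0,0.2]
  ],
  "newtons": 10
}}

```text
time: 17.1
tool_pos: [0.5428, -0.2558, 0.0717]
tool_rot: [3.141, -0.0, 1.384]
contact_force: [0.3, 0.4, -0.3]
opening: 0.0682
```

{"fn": "send_rows", "kwargs": {
  "series": [
    [0,0,0,0,0,0,0.1],
    [0,0,0,0,0,0,0],
    [0,0,0,0,0,0,0],
    [0,0,-0.01,0,0,0,0],
    [0,0,-0.02,0,0,0,0]
  ]
}}

```text
time: 17.52
tool_pos: [0.5414, -0.255, 0.1004]
tool_rot: [-3.137, -0.002, 1.384]
contact_force: [0.5, -0.3, 0.4]
opening: 0.0919
```

{"fn": "send_rows", "kwargs": {
  "series": [
    [0,0,-0.03,0,0,0,0],
    [0,0,-0.03,0,0,0,0],
    [0,0,-0.03,0,0,0,0],
    [0,0,-0.02,0,0,0,0],
    [0,0,0,0,0,0,0]
  ]
}}

```text
time: 17.93
tool_pos: [0.5447, -0.2569, 0.2181]
tool_rot: [3.132, 0.004, 1.384]
contact_force: [0.0, 0.6, 1.0]
opening: 0.0916
```

```bash
python3 wl.py w13.png;  python3 - <<'E'
from h import *
for n in ["scene","side"]:
    d=cam(n); save(d,n+"13.png",(160,160,280,260) if n=="scene" else (320,90,440,190),6)
E
```

```text
{'time': 17.9333, 'tool_pos': [0.5447, -0.2569, 0.2181], 'tool_rot': [3.1321, 0.0037, 1.3839], 'contact_force': [0.0352, 0.5937, 1.0495], 'opening': 0.0916, 'qpos': [-0.568, 0.4854, 1.3228, 0.0001, 1.3233, -0.3811]}
blue [286, 180, 69, 50, 1911] 0.112 world [[543.8, -256.5], [34.3, 55.1], 79.3] tool [[0.6, -2.0], [55.1, 34.3], 90.0]
yel [284, 102, 74, 60, 2351] 0.112 world [[555.2, -196.8], [33.7, 55.4], 79.4] tool [[61.4, -2.0], [55.4, 33.7], 89.9]
yel [288, 246, 65, 45, 1633] 0.1121 world [[532.7, -315.5], [34.8, 55.0], 80.5] tool [[-59.3, -1.9], [55.0, 34.8], 88.8]
yel [130, 283, 16, 55, 244] 0.3036 world [[503.8, -219.0], [13.9, 2.7], 81.0] tool [[29.4, -46.5], [2.7, 13.9], 88.1]
yel [502, 282, 16, 56, 289] 0.3045 world [[597.3, -236.3], [12.8, 2.4], 79.2] tool [[29.7, 48.6], [2.4, 12.8], 89.9]
yel [309, 346, 313, 21, 3190] 0.3112 world [[584.5, -240.9], [3.1, 79.1], 79.3] tool [[22.8, 37.0], [3.1, 79.1], 0.0]
```

View pics/w13.png

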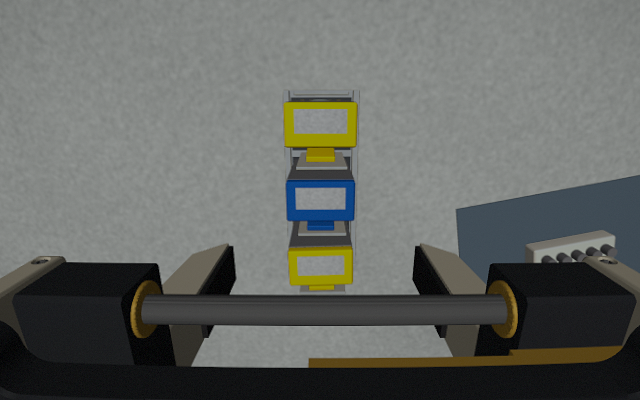

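View pics/scene13.png

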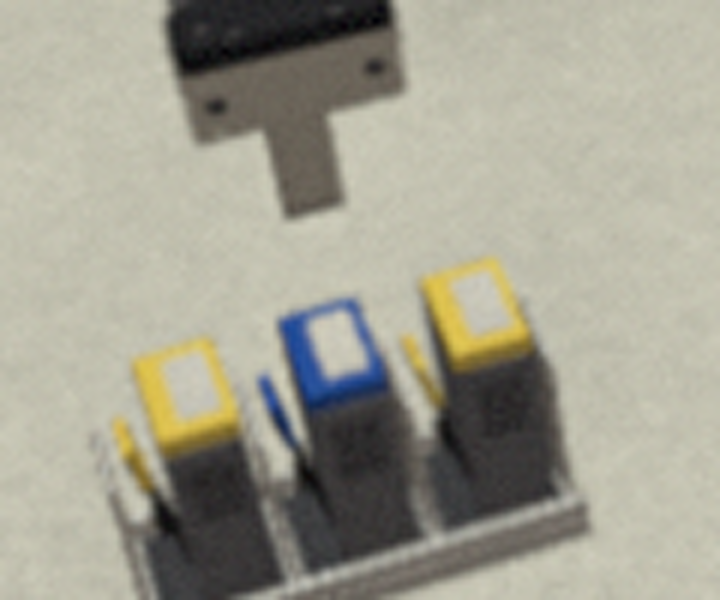

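The blue lamp at (320,200) is in line with the yellow ones, with its top at 0.112 m like theirs. The gripper is clear. One settling move, then hand in.

{"fn": "send_rows", "kwargs": {
  "series": [
    [0,0,0,0,0,0,0],
    [0,0,0,0,0,0,0],
    [0,0,0,0,0,0,0]
  ]
}}

```text
time: 18.33
tool_pos: [0.5424, -0.2556, 0.2107]
tool_rot: [-3.14, -0.001, 1.384]
contact_force: [-0.3, 0.1, -0.5]
opening: 0.0917
```

```bash
python3 -c "
from cell import workorder,observe
print(observe()['contact_force']); print(workorder.hand_in())"
```

```text
[-0.25276722  0.11479725 -0.54790672]
the job is handed in; nothing more can be done
None
```

The UV lamp is standing in the rack's middle slot and I handed the job in at about 18 s; the hand-in reports no verdict. I pinched the tab flush and lifted the lamp straight out of its bay. I stood it on the bench with the tab out, took it again by its narrow ends, and lowered it to the slot floor.

**Last checks:**
- **Height:** the wrist camera put the blue cap's top at 0.112 m, level with both yellow lamps in the rack.
- **Position:** the lamp is in line with those two lamps to about 1 mm along the slot, and its thickness lies across the slot to within about 1°. Across the slot it sits about 8 mm off the middle, on the side away from the tab.
- **Clearance:** the gripper was open and well above everything, with no meaningful contact force.
- **Other objects:** the rack lamps measured within about 2 mm of where they started. I did not re-measure the yellow lamp in the detector or the bottle at the end, but nothing came near either.

**Disagreements:** the camera estimates of the rack and lamp positions differed by about 2 to 4 mm. I set the final position from relative measurements and the contact force. No check failed.

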